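# Unpack the curing torch from its tight polystyrene block

## Task

Fold both long flaps of the open shipping carton right back past upright, then take the torch out of the tight polystyrene block inside by working it loose with small twists back and forth while pulling gently up, and gently stand it on its tail on the black repair mat. The torch sits too tight for a straight pull, so the carton must not be lifted, tipped or dragged along; the spare battery tube stays in the block, the flaps stay folded back, and the other things on the bench are left alone.

Things in the scene. Friction and masses are not known exactly. Their poses are not given: they have to be found in the camera images.
- carton: Brown cardboard shipping carton, 164 (own x) x 232 (own y) x 122 mm high, 4 mm walls, loose on the bench; 1.7 kg with all it holds: a steady upward pull of about 11 N on the torch begins to tip it. Origin: centre of its underside, z up. A white polystyrene block fills it to 70 mm height. Two short flaps hang folded down outside its own -y and +y sides, sticking out up to 20 mm.
- bore0 (a point): Centre of the mouth of one bore in the polystyrene block (own y = -48 mm of the carton, 70 mm high): round, 33 mm across, 56 mm deep, its floor 14 mm above the carton's underside. Three springy ribs in it squeeze what stands there, from 18 to 43 mm above the carton's underside.
- bore1 (a point): The other bore, alike, at own y = +48 mm. To move the torch in its bore takes a straight pull of 20 to 34 N, or a twist of 0.28 to 0.48 N m; while it is being turned a pull of 6 to 8 N draws it up 1.5 to 3.5 mm per radian. It stays where it is between twists. The grip ends when its foot has risen about 25 mm.
- flap_near (a joint): Long flap on the carton's own -x side: cardboard, 79 mm wide, 228 mm long (along own y), 4 mm thick. Angle in rad: 0 flat shut, pi/2 upright, at most 3.0 folded back outside. Stiff crease (0.035 N m): it stays where it is left. It starts ajar, 0.85 to 1.1: its free edge stands 59 to 70 mm above the rim, with 55 mm or more between the two flaps' edges.
- flap_far (a joint): The same flap on the carton's own +x side, same meaning of the angle.
- flap_near_edge (a point): Middle of the free edge of the flap on the own -x side.
- flap_far_edge (a point): Middle of the free edge of the flap on the own +x side.
- flap_near_crease (a point): Middle of the crease (hinge line, along the carton's own y) of the flap on the own -x side: 80 mm from the carton's middle, at the rim.
- flap_far_crease (a point): Middle of the crease of the flap on the own +x side: 80 mm from the carton's middle, at the rim.
- torch: Aluminium ultraviolet curing torch, 104 mm long, 0.16 kg (about), standing tail down in one of the two bores. Origin: centre of its flat tail end, z towards the lamp. Tail 26 mm across, body 28 mm across up to 60 mm, widening to a finned head 38 mm across from 70 to 104 mm. In the block its top is 4 mm below the carton's rim and the head stands clear above the block.
- torch_head (a point): Point on the torch's axis at the middle of its head, 87 mm above the tail: the height to grip.
- battery: Spare battery tube, plain aluminium cylinder 28 mm across and 64 mm long with a black end, standing in the other bore (8 mm of it shows above the block). Origin: centre of its underside.
- mat: Flat black rubber repair mat fixed on the bench, 200 (own x) x 260 (own y) x 4 mm. Origin: centre of its underside. Either the carton is left of the middle of the bench and the mat right, or the other way round.
- mug: White mug, 80 mm across, 92 mm high. Origin: centre of its underside.
- driver: Screwdriver with a black handle, 170 mm long, lying on the bench near the robot. Origin under its middle.
- tape: Roll of amber tape, 92 mm across, 19 mm high, lying flat. Origin: centre of its underside.
- phone: Black phone, 150 x 72 x 8 mm, lying flat. Origin: centre of its underside.

How it is judged:
By the outcome, as a careful person would: the job done as asked, in the order asked, and still so for the second after the job is handed in, with the robot touching nothing.
It also fails if it takes over 72 s, if anything falls off the work surface, if the arm or the gripper's body presses on something with over 40 N, if the wrist force passes 120 N, or if a joint passes its speed limit or range.

## Robot

A 6-joint arm with a two-finger parallel gripper is mounted at the origin on the work surface. World frame = base frame: x ahead of the robot, y to its left, z up, the work surface at z = 0. Lengths are in m, angles in rad, forces in N, time in s.
With the tool pointing down it reaches from about 0.375 to 0.9 m from the base axis. Payload 3.1 kg.
Tool frame: the origin (TCP) lies midway between the tips of the shut fingers; the grasp point (between the pads) lies robot.grip_depth behind it (robot.grip_depth is the distance from the TCP to the grasp point, in m); z points along the fingers, y is the line along which they close (so a half turn about z gives the same grasp; the last joint's range is limited). The gripper opens to 87 mm and grips with 3 to 60 N. Pads are 19 mm wide; open, the fingers measure 117 mm over their backs; the gripper's body (75 mm by 190 mm) begins 51 mm behind the grasp point.
Start: joints at [-1.397, 0.527, 1.433, -0, 1.181, -0.178], TCP at [0.216, -0.586, 0.223] pointing down, gripper open.
Joint ranges: [-3.08, 3.08], [-0.75, 2.2], [0.22, 2.44], [-1.43, 4.57], [0, 2.65], [-2.85, 2.85]. Speed limits (rad/s): [2.79, 2.79, 3.14, 3.14, 3.14, 3.14].

## Interface

Orientations are given as a unit quaternion [x, y, z, w].
In Python, from rig import robot gives the robot as it stands.
- The arm moves only by the tool advance, called after "Request:" by a JSON object that holds its "method" and its "body", one argument or row to a line. Schema: {"type":"object","properties":{"moves":{"type":"array","items":{"type":"array","prefixItems":[{"type":"array","items":{"type":"number"},"minItems":3,"maxItems":3},{"type":"number"}],"minItems":2,"maxItems":2},"minItems":1,"maxItems":20},"aperture":{"type":"number"},"force":{"type":"number"},"only":{"type":"string"},"quiet":{"type":"boolean"},"lines":{"type":"string"}},"required":["moves"],"additionalProperties":false}. moves is a list of rows, 1 to 20 of them, each written [[dx, dy, dz], turn]: dx, dy, dz in m, then a turn about the tool's z in rad; each row shifts and turns the commanded pose from where the row before left it, along the tool's axes as they then stand; what a row does not reach is not made up. A row lasts 1/12 s, in which the tool goes at most 0.0417 m and 0.125 rad, less where a joint would pass 70% of its speed; a pose out of reach is approached as far as the arm can. aperture is the finger opening in m, set as the call begins (left out keeps the last). The fingers move at their own pace and stop on an object; force is the grip in N (left out, the last holds). Time passes only in rows, so rows that do not move let the fingers close. The tool returns the time, the measured TCP pose, the force, the opening and the grip force at its end. only (a regular expression) keeps the lines of the reply that match it, lines (a string "A,B") keeps lines A to B, and quiet returns only ok. Input that does not fit is refused with a message, and nothing moves.
- robot.get_obs(): the state, without advancing time (a new reading comes with each control period).
- robot.camera(name): name is "scene" or "top" or "wrist"; returns a dict with "img" (384x512x3 uint8, red, green, blue), "fx", "fy", "cx", "cy" (pixels), "k1" (the pictures are not rectified: a ray, as slopes to the right and down, at radius r is drawn at 1 + k1 r^2 times it, then the intrinsics apply), "xyz" and "attitude" of the camera in the world. Camera axes: x right, y down, z forward; pixel columns grow to the right and rows downward; lengths in m; the calibration is good to about 2 mm. A picture is of the moment at which its call begins. There is no depth.
- robot.hand_in(): hands the job in; it is judged then, once.
The state is a dict: "time": time; "q": joint angles; "joint_velocities": joint speeds; "joint_torque": joint torques, N m; "position": TCP position; "tool_rot": TCP orientation; "ft_force": force on the tool from outside, world axes, zero at the start; "moment": the same for the moment, N m; "grip_width": finger opening in m; "grip_force": force on a finger pad.
Only numpy, scipy, OpenCV 4.12 (cv2) and the standard library are available. Lean on these libraries where they do the work, as an engineer would, in place of code of your own. Each camera call takes 0.05 s, during which the arm holds its last target. There are 200 camera calls.

## Working session

There is one attempt and no reset: what is moved stays moved. The work goes in short steps, Python scripts to look and compute and a tool call to move; the robot and the scene stay as the last step left them, time stands still between calls to the robot, and variables do not carry over. Pictures are saved under pics/ and viewed, at most 10 in all, crops included, and the job is handed in when it is done.

```bash
ls; mkdir -p pics
```

Create h.py:
```python
import numpy as np, cv2
from rig import robot
from scipy.spatial.transform import Rotation as R
def rays(c,uv):
    s=(np.array(uv,float)-[c['cx'],c['cy']])/[c['fx'],c['fy']]
    rd=np.linalg.norm(s,axis=1); r=rd.copy()
    for _ in range(20): r=rd/(1+c['k1']*r*r)
    s=s/(1+c['k1']*r*r)[:,None]
    return np.c_[s,np.ones(len(s))]
def rot(c):
    a=np.array(c['attitude'],float)
    return a if a.shape==(3,3) else R.from_quat(a).as_matrix()
def atz(c,uv,z):
    d=rays(c,uv)@rot(c).T; p=np.array(c['xyz'])
    return p+d*((z-p[2])/d[:,2])[:,None]
def proj(c,P):
    q=(np.atleast_2d(P)-c['xyz'])@rot(c); s=q[:,:2]/q[:,2:]
    s=s*(1+c['k1']*(s**2).sum(1))[:,None]
    return s*[c['fx'],c['fy']]+[c['cx'],c['cy']]
```

Run:
```python
from h import *
import pickle
for n in ['top','scene']:
    c=robot.camera(n); pickle.dump(c,open(n+'.pkl','wb'))
    print(n,{k:v for k,v in c.items() if k!='img'})
    cv2.imwrite(f'pics/{n}0.png',cv2.resize(c['img'][:,:,::-1],(800,600),interpolation=cv2.INTER_CUBIC))
print(robot.grip_depth, robot.get_obs())
```

```text
pics
rig.py
top {'fx': 356.46351925308767, 'fy': 356.46351925308767, 'cx': 259.63197413047703, 'cy': 196.8159665565267, 'k1': -0.01404606294663964, 'xyz': array([ 0.4840102 , -0.00685387,  0.80721962]), 'attitude': array([-0.70046079,  0.70979087, -0.05012245,  0.05513013])}
scene {'fx': 478.579576942306, 'fy': 478.579576942306, 'cx': 258.72152390144686, 'cy': 182.42021738492886, 'k1': 0.06755134565443519, 'xyz': array([ 1.22026001, -0.49876466,  0.61397771]), 'attitude': array([ 0.782562  ,  0.37780944, -0.22163672, -0.44241824])}
0.0187 {'time': 0.1, 'q': array([-1.39651215e+00,  5.28385919e-01,  1.43376091e+00, -4.66318333e-05,
        1.18142110e+00, -1.78498779e-01]), 'joint_velocities': array([ 0.0009522 , -0.00387202, -0.00279189,  0.00020107,  0.00058717,
       -0.0019266 ]), 'joint_torque': array([-6.45963632e-05, -4.40985882e+01, -1.77150857e+01,  6.35472802e-02,
        5.34121692e-02, -4.88682485e-05]), 'position': array([ 0.21584343, -0.58584144,  0.2216659 ]), 'tool_rot': array([ 9.84481281e-01,  1.75486843e-01, -1.94805828e-05, -9.87683539e-04]), 'ft_force': array([0.22504972, 0.05059789, 0.42229542]), 'moment': array([-0.00823647,  0.0221051 ,  0.0297308 ]), 'grip_force': 0.0, 'grip_width': 0.08683721954681288}
```

View pics/top0.png

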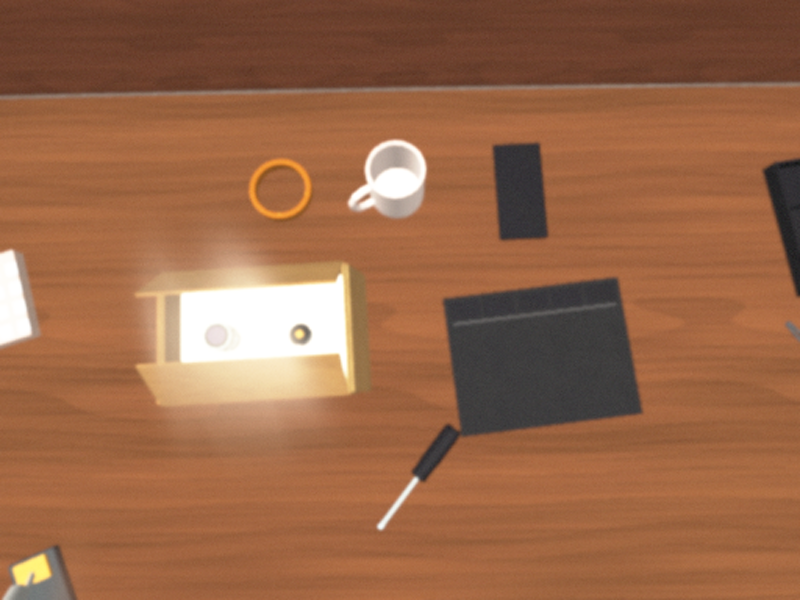

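View pics/scene0.png

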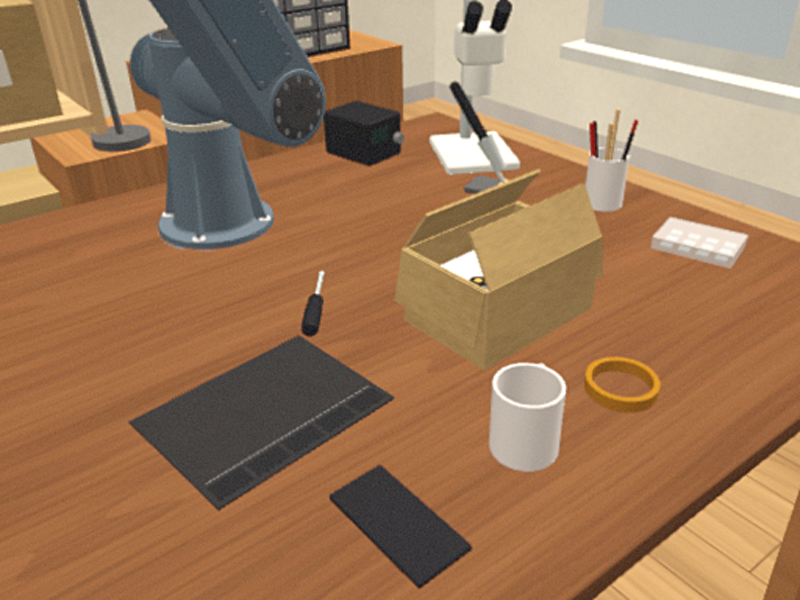

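Run:
```python
from h import *
import pickle
c=pickle.load(open('top.pkl','rb'))
im=c['img'][:,:,::-1][155:270,80:245]
a=cv2.resize(im,None,fx=4.8,fy=4.8,interpolation=cv2.INTER_CUBIC)
a=(255*(a/255.)**1.8).astype('uint8')
for k in range(0,165,20): cv2.putText(a,str(80+k),(int(k*4.8),10),0,.4,(255,255,255)); 
for k in range(0,115,20): cv2.putText(a,str(155+k),(0,int(k*4.8)+4),0,.4,(255,255,255))
cv2.imwrite('pics/top1.png',a)
```

```text
(no output)
```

View pics/top1.png

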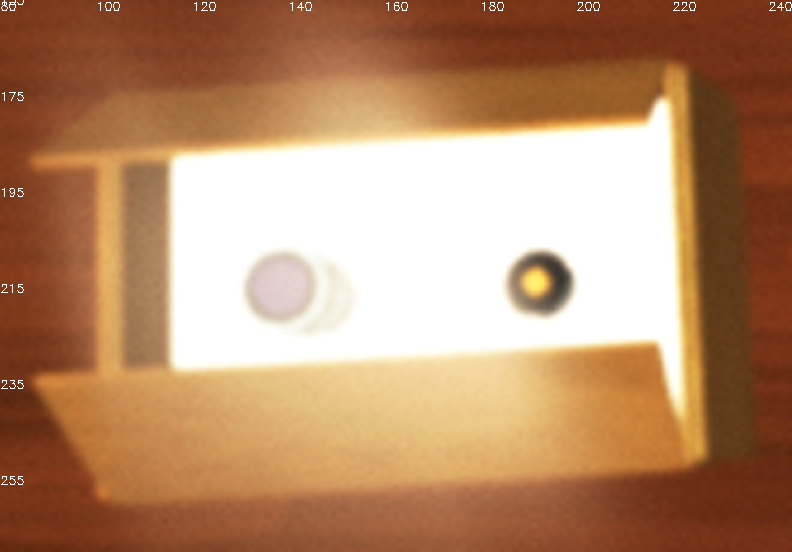

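Create fit.py:
```python
from h import *
import pickle
from scipy.optimize import least_squares
c=pickle.load(open('top.pkl','rb'))
px=lambda l:np.array(l)/4.8+[80,155]
obs=px([(33,377),(657,343),(103,502),(700,465),(33,160),(650,123),(115,93),(668,62),(281,286),(540,282)])
def pts(p):
    x,y,w,an,af=p
    en=-.080+.079*np.cos(an); zn=.122+.079*np.sin(an)
    ef=.080-.079*np.cos(af); zf=.122+.079*np.sin(af)
    L=np.array([(en,.114,zn),(en,-.114,zn),(-.08,.114,.122),(-.08,-.114,.122),(ef,.114,zf),(ef,-.114,zf),(.08,.114,.122),(.08,-.114,.122),(0,.048,.118),(0,-.048,.078)])
    r=R.from_euler('z',w).as_matrix()
    return L@r.T+[x,y,0]
if __name__=='__main__':
    f=lambda p:(proj(c,pts(p))-obs).ravel()
    s=least_squares(f,[.45,.15,0,1,1],loss='soft_l1')
    print(s.x); print(f(s.x).reshape(-1,2).round(1)); print(pts(s.x).round(4))
    print(atz(c,obs[8:9],.118),atz(c,obs[9:10],.078))
    m=np.array([(445,298),(617,279),(641,412),(462,435)])*.64
    print('mat',atz(c,m,.004), atz(c,m,.004).mean(0))
    o=np.array([(397,178),(398,143),(396,216),(355,203),(280,189),(496,146),(547,238),(381,527),(455,430)])*.64
    print(atz(c,o,0.05)[:4].round(3),atz(c,o,0)[4:].round(3))
```

```bash
python3 fit.py
```

```text
[0.55811561 0.18625556 0.04445267 0.99565638 1.08244369]
[[ 0.1  0.2]
 [ 0.6 -0.2]
 [ 2.1 -1.6]
 [-3.1 -0.7]
 [-0.2 -0.1]
 [ 0.1  0.1]
 [ 0.2  1.5]
 [ 0.2  1.2]
 [-0.2 -0.1]
 [-1.  -0. ]]
[[0.5161 0.2985 0.1883]
 [0.5262 0.0707 0.1883]
 [0.4731 0.2966 0.122 ]
 [0.4833 0.0688 0.122 ]
 [0.5959 0.3021 0.1918]
 [0.6061 0.0743 0.1918]
 [0.633  0.3037 0.122 ]
 [0.6431 0.0759 0.122 ]
 [0.556  0.2342 0.118 ]
 [0.5602 0.1383 0.078 ]]
[[0.55574253 0.23384623 0.118     ]] [[0.56017023 0.1362404  0.078     ]]
mat [[ 0.61788926 -0.05955618  0.004     ]
 [ 0.64266012 -0.31267513  0.004     ]
 [ 0.4502218  -0.33364813  0.004     ]
 [ 0.42177875 -0.07903109  0.004     ]] [ 0.53313748 -0.19622763  0.004     ]
[[0.785 0.008 0.05 ]
 [0.838 0.006 0.05 ]
 [0.728 0.01  0.05 ]
 [0.748 0.068 0.05 ]] [[ 0.79   0.187  0.   ]
 [ 0.854 -0.143  0.   ]
 [ 0.707 -0.214  0.   ]
 [ 0.298  0.036  0.   ]
 [ 0.429 -0.07   0.   ]]
```

Create go.py:
```python
import sys
from h import *
# usage: go.py x y z theta : tool-axis deltas from measured pose (turn first, deltas in turned frame)
def state():
    o=robot.get_obs(); m=R.from_quat(o['tool_rot']).as_matrix()
    return o,m,np.arctan2(m[1,0],m[0,0])
if __name__=='__main__':
    o,m,th=state(); x,y,z,t=map(float,sys.argv[1:5]); d=np.array([x,y,z])-o['position']
    print('turn',round(th-t,4),'delta',[round(v,4) for v in (d[0]*np.cos(t)+d[1]*np.sin(t), d[0]*np.sin(t)-d[1]*np.cos(t), -d[2])],'q',o['q'].round(2),'tilt',m[:,2].round(4))
```

```text
(no output)
```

Request:
{"method": "advance", "body": {
  "moves": [
    [[0,0,-0.013],0.103],
    [[0,0,-0.013],0.103],
    [[0,0,-0.013],0.103],
    [[0.018,-0.036,0],0],
    [[0.018,-0.036,0],0],
    [[0.018,-0.036,0],0],
    [[0.018,-0.036,0],0],
    [[0.018,-0.036,0],0],
    [[0.018,-0.036,0],0],
    [[0.018,-0.036,0],0],
    [[0.018,-0.036,0],0],
    [[0.018,-0.036,0],0],
    [[0.018,-0.036,0],0],
    [[0.018,-0.036,0],0],
    [[0.018,-0.036,0],0],
    [[0.018,-0.036,0],0],
    [[0.018,-0.036,0],0],
    [[0.018,-0.036,0],0],
    [[0.018,-0.036,0],0],
    [[0.018,-0.036,0],0]
  ],
  "aperture": 0,
  "force": 20
}}

```text
time: 1.77
position: [0.495, 0.0405, 0.2613]
tool_rot: [1.0, 0.022, -0.0, 0.0]
ft_force: [0.9, -1.2, 0.3]
grip_width: 0.0004
grip_force: 0.0
```

```bash
python3 go.py .558 .186 .26 .044
```

```text
turn 0.0001 delta [np.float64(0.0694), np.float64(-0.1426), np.float64(0.0013)] q [-0.14  0.31  1.7  -0.    1.14  1.38] tilt [-6.e-04 -0.e+00 -1.e+00]
```

Request:
{"method": "advance", "body": {
  "moves": [
    [[0.018,-0.036,0],0],
    [[0.018,-0.036,0],0],
    [[0.018,-0.036,0],0],
    [[0.0155,-0.0346,0],0],
    [[0,0,0.02],0],
    [[0,0,0.035],0],
    [[0,0,0.035],0],
    [[0,0,0.0263],0],
    [[0,0,0],0]
  ]
}}

```text
time: 2.52
position: [0.5532, 0.1833, 0.1394]
tool_rot: [1.0, 0.022, -0.007, 0.001]
ft_force: [-0.4, -0.1, -0.5]
grip_width: 0.0003
grip_force: 0.0
```

```bash
python3 go.py .558 .186 .145 .044
echo near
```

```text
turn 0.0001 delta [np.float64(0.0049), np.float64(-0.0025), np.float64(-0.0056)] q [ 0.13  0.58  1.61 -0.    0.96  1.66] tilt [-0.0133 -0.0018 -0.9999]
near
```

Request:
{"method": "advance", "body": {
  "moves": [
    [[-0.02,0,0],0],
    [[-0.015,0,0],0],
    [[-0.015,0,0],0],
    [[-0.015,0,0],0],
    [[-0.015,0,0],0],
    [[-0.015,0,0],0],
    [[-0.015,0,0],0],
    [[-0.01,0,0],0],
    [[-0.008,0,0.003],0],
    [[0,0,0],0]
  ]
}}

```text
time: 3.35
position: [0.4284, 0.1782, 0.1425]
tool_rot: [1.0, 0.022, -0.001, 0.0]
ft_force: [-0.7, -0.5, -0.1]
grip_width: 0.0004
grip_force: 0.1
```

Request:
{"method": "advance", "body": {
  "moves": [
    [[0.02,0,-0.01],0],
    [[0.035,0,0],0],
    [[0.035,0,0],0],
    [[0.03,0,0.005],0],
    [[0.03,0,0],0],
    [[0.015,0,0],0],
    [[0.015,0,0],0],
    [[0.015,0,0],0],
    [[0.015,0,0],0],
    [[0.015,0,0],0],
    [[0.015,0,0],0],
    [[0.01,0,0.002],0],
    [[0.008,0,0.003],0],
    [[0,0,0],0]
  ]
}}

```text
time: 4.52
position: [0.6895, 0.1892, 0.1412]
tool_rot: [1.0, 0.022, 0.0, 0.0]
ft_force: [0.0, -0.3, -0.5]
grip_width: 0.0006
grip_force: 0.0
```

```bash
python3 go.py .688 .186 .142 .044
```

```text
turn -0.0008 delta [np.float64(-0.0016), np.float64(0.0032), np.float64(-0.0008)] q [ 0.11  0.74  1.25 -0.    1.15  1.64] tilt [ 5.e-04 -0.e+00 -1.e+00]
```

Request:
{"method": "advance", "body": {
  "moves": [
    [[-0.01,0,-0.02],0],
    [[-0.02,0,-0.035],0],
    [[-0.03,0,-0.035],0],
    [[-0.03,0,-0.02],0],
    [[-0.03,0,0],0],
    [[-0.03,0,0],0],
    [[-0.03,0,0],0],
    [[-0.04,0,0],0],
    [[-0.04,0,0],0],
    [[0,0,0],0]
  ],
  "aperture": 0.065,
  "force": 20
}}

```text
time: 5.35
position: [0.4181, 0.1774, 0.2468]
tool_rot: [1.0, 0.023, -0.008, 0.001]
ft_force: [-1.5, -0.6, -0.1]
grip_width: 0.0584
grip_force: 0.0
```

Run:
```python
from h import *
import pickle
c=robot.camera('top');pickle.dump(c,open('top2.pkl','wb'))
d=robot.camera('scene')
a=c['img'][:,:,::-1][130:290,60:270]; b=d['img'][:,:,::-1][80:260,220:420]
f=lambda i:cv2.resize(i,(400,300),interpolation=cv2.INTER_CUBIC)
cv2.imwrite('pics/both.png',np.hstack([f(a),f(b)]))
```

```text
(no output)
```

View pics/both.png

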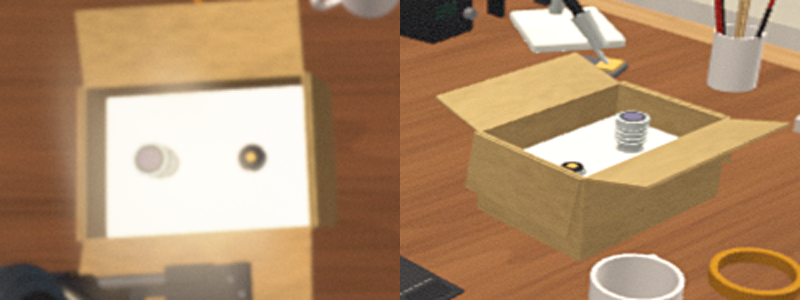

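Run:
```python
from h import *
import pickle
c=pickle.load(open('top2.pkl','rb'));d=pickle.load(open('scene.pkl','rb'))
print(atz(c,[(138.8,214.2)],.118),atz(d,[(336,150.)],.118))
```

```bash
python3 go.py .556 .234 .19 .044
```

```text
[[0.55648653 0.23336775 0.118     ]] [[0.55565709 0.23692501 0.118     ]]
turn 0.0006 delta [np.float64(0.1297), np.float64(-0.0501), np.float64(0.059)] q [0.15 0.28 1.79 0.   1.08 1.68] tilt [-1.1e-03 -1.0e-04 -1.0e+00]
```

Request:
{"method": "advance", "body": {
  "moves": [
    [[0.03,-0.012,0.01],0],
    [[0.03,-0.012,0.01],0],
    [[0.03,-0.012,0.01],0],
    [[0.025,-0.01,0.015],0],
    [[0.0147,-0.005,0.015],0],
    [[0,0,0],0],
    [[0,0,0],0]
  ]
}}

```text
time: 6.03
position: [0.5593, 0.2349, 0.1875]
tool_rot: [1.0, 0.022, -0.001, 0.0]
ft_force: [0.3, 0.1, -0.5]
grip_width: 0.0647
grip_force: 0.0
```

```bash
python3 go.py .556 .235 .083 .044
```

```text
turn -0.0004 delta [np.float64(-0.0033), np.float64(-0.0003), np.float64(0.1045)] q [ 0.21  0.54  1.51 -0.    1.09  1.74] tilt [-1.8e-03 -5.0e-04 -1.0e+00]
```

Request:
{"method": "advance", "body": {
  "moves": [
    [[-0.003,0,0.025],0],
    [[0,0,0.03],0],
    [[0,0,0.025],0],
    [[0,0,0.015],0],
    [[0,0,0.0095],0],
    [[0,0,0],0],
    [[0,0,0],0]
  ]
}}

```text
time: 6.62
position: [0.5558, 0.2347, 0.0852]
tool_rot: [1.0, 0.022, 0.0, -0.0]
ft_force: [0.3, 0.8, -0.7]
grip_width: 0.0648
grip_force: 0.0
```

```bash
python3 go.py .556 .235 .083 .044
```

```text
turn -0.0004 delta [np.float64(0.0002), np.float64(-0.0003), np.float64(0.0022)] q [ 0.21  0.68  1.6  -0.    0.86  1.74] tilt [ 1.e-03  2.e-04 -1.e+00]
```

Request:
{"method": "advance", "body": {
  "moves": [
    [[0,0,0],0],
    [[0,0,0],0],
    [[0,0,0],0],
    [[0,0,0],0],
    [[0,0,0],0],
    [[0,0,0],0]
  ],
  "aperture": 0.02,
  "force": 45
}}

```text
time: 7.12
position: [0.5558, 0.2355, 0.0851]
tool_rot: [1.0, 0.022, 0.001, -0.001]
ft_force: [-0.4, 2.2, 3.0]
grip_width: 0.0369
grip_force: 45.0
```

```bash
python3 go.py .556 .235 .083 .044; python3 -c "
from h import *
print(robot.get_obs()['moment'])"
```

```text
turn -0.0008 delta [np.float64(0.0002), np.float64(0.0005), np.float64(0.0021)] q [0.22 0.68 1.6  0.   0.86 1.74] tilt [ 0.0012  0.0015 -1.    ]
[0.49616506 0.12365875 0.00750396]
```

Request:
{"method": "advance", "body": {
  "moves": [
    [[0,0,-0.0005],0.1],
    [[0,0,-0.0003],0.1],
    [[0,0,-0.0003],0.1],
    [[0,0,-0.0003],0.1]
  ]
}}

```text
time: 7.45
position: [0.5553, 0.2351, 0.0852]
tool_rot: [0.984, -0.179, -0.0, -0.0]
ft_force: [1.0, 1.0, -4.7]
grip_width: 0.037
grip_force: 45.0
```

```bash
python3 -c "
from h import *
print(robot.get_obs()['moment'])"
```

```text
[ 0.24333162 -0.18101662  0.29263634]
```

Request:
{"method": "advance", "body": {
  "moves": [
    [[0,0,-0.0003],-0.1],
    [[0,0,-0.0003],-0.1],
    [[0,0,-0.0003],-0.1],
    [[0,0,-0.0003],-0.1]
  ]
}}

```text
time: 7.78
position: [0.5549, 0.2352, 0.0857]
tool_rot: [1.0, 0.023, -0.001, -0.001]
ft_force: [0.1, 0.8, -5.8]
grip_width: 0.037
grip_force: 45.0
```

Request:
{"method": "advance", "body": {
  "moves": [
    [[0,0,-0.0003],0.12],
    [[0,0,-0.0002],0.12],
    [[0,0,-0.0002],0.12],
    [[0,0,-0.0002],0.12]
  ]
}}

```text
time: 8.12
position: [0.5552, 0.235, 0.0866]
tool_rot: [0.976, -0.219, -0.0, 0.0]
ft_force: [0.8, 2.4, -7.1]
grip_width: 0.0366
grip_force: 45.0
```

Request:
{"method": "advance", "body": {
  "moves": [
    [[0,0,-0.0002],-0.12],
    [[0,0,-0.0002],-0.12],
    [[0,0,-0.0002],-0.12],
    [[0,0,-0.0002],-0.12]
  ]
}}

```text
time: 8.45
position: [0.5549, 0.2351, 0.0874]
tool_rot: [1.0, 0.024, -0.001, -0.0]
ft_force: [1.8, 1.7, -6.7]
grip_width: 0.0368
grip_force: 45.0
```

Request:
{"method": "advance", "body": {
  "moves": [
    [[0,0,-0.0002],0.12],
    [[0,0,-0.0002],0.12],
    [[0,0,-0.0002],0.12],
    [[0,0,-0.0002],0.12]
  ]
}}

```text
time: 8.78
position: [0.5552, 0.235, 0.0882]
tool_rot: [0.976, -0.219, -0.0, 0.0]
ft_force: [1.0, 1.8, -6.0]
grip_width: 0.0371
grip_force: 45.0
```

Request:
{"method": "advance", "body": {
  "moves": [
    [[0,0,-0.00025],-0.12],
    [[0,0,-0.00025],-0.12],
    [[0,0,-0.00025],-0.12],
    [[0,0,-0.00025],-0.12],
    [[0,0,-0.00025],0.12],
    [[0,0,-0.00025],0.12],
    [[0,0,-0.00025],0.12],
    [[0,0,-0.00025],0.12]
  ]
}}

```text
time: 9.45
position: [0.5552, 0.2349, 0.0901]
tool_rot: [0.976, -0.219, -0.0, 0.0]
ft_force: [1.0, 2.3, -8.3]
grip_width: 0.0371
grip_force: 45.0
```

Request:
{"method": "advance", "body": {
  "moves": [
    [[0,0,-0.00023],-0.12],
    [[0,0,-0.00023],-0.12],
    [[0,0,-0.00023],-0.12],
    [[0,0,-0.00023],-0.12],
    [[0,0,-0.00023],0.12],
    [[0,0,-0.00023],0.12],
    [[0,0,-0.00023],0.12],
    [[0,0,-0.00023],0.12]
  ]
}}

```text
time: 10.12
position: [0.5552, 0.235, 0.0921]
tool_rot: [0.976, -0.219, -0.0, 0.0]
ft_force: [1.2, 1.5, -6.7]
grip_width: 0.037
grip_force: 45.0
```

Request:
{"method": "advance", "body": {
  "moves": [
    [[0,0,-0.00023],-0.12],
    [[0,0,-0.00023],-0.12],
    [[0,0,-0.00023],-0.12],
    [[0,0,-0.00023],-0.12],
    [[0,0,-0.00023],0.12],
    [[0,0,-0.00023],0.12],
    [[0,0,-0.00023],0.12],
    [[0,0,-0.00023],0.12],
    [[0,0,-0.00023],-0.12],
    [[0,0,-0.00023],-0.12],
    [[0,0,-0.00023],-0.12],
    [[0,0,-0.00023],-0.12]
  ]
}}

```text
time: 11.12
position: [0.5547, 0.2351, 0.0947]
tool_rot: [1.0, 0.024, -0.001, -0.0]
ft_force: [1.4, 2.2, -6.5]
grip_width: 0.0369
grip_force: 45.0
```

Run:
```python
from h import *
d=robot.camera('scene')
b=d['img'][:,:,::-1][80:260,220:420]
cv2.imwrite('pics/tw.png',cv2.resize(b,(600,540),interpolation=cv2.INTER_CUBIC))
```

```text
(no output)
```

View pics/tw.png

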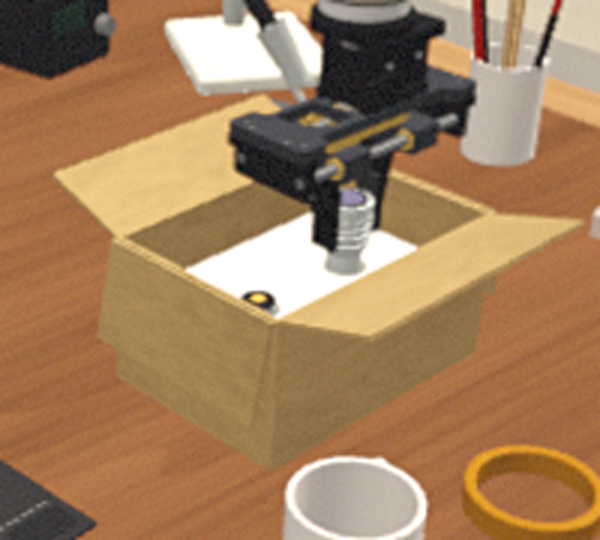

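The torch (crop 350,230) has risen with the gripper, and the carton and flaps are undisturbed. I'll continue the same twisting.

Request:
{"method": "advance", "body": {
  "moves": [
    [[0,0,-0.00025],0.12],
    [[0,0,-0.00025],0.12],
    [[0,0,-0.00025],0.12],
    [[0,0,-0.00025],0.12],
    [[0,0,-0.00025],-0.12],
    [[0,0,-0.00025],-0.12],
    [[0,0,-0.00025],-0.12],
    [[0,0,-0.00025],-0.12],
    [[0,0,-0.00025],0.12],
    [[0,0,-0.00025],0.12],
    [[0,0,-0.00025],0.12],
    [[0,0,-0.00025],0.12],
    [[0,0,-0.00025],-0.12],
    [[0,0,-0.00025],-0.12],
    [[0,0,-0.00025],-0.12],
    [[0,0,-0.00025],-0.12]
  ]
}}

```text
time: 12.5
position: [0.5541, 0.2348, 0.0985]
tool_rot: [1.0, 0.023, -0.002, -0.0]
ft_force: [-0.0, 1.1, -8.2]
grip_width: 0.037
grip_force: 45.0
```

Request:
{"method": "advance", "body": {
  "moves": [
    [[0,0,-0.00025],0.12],
    [[0,0,-0.00025],0.12],
    [[0,0,-0.00025],0.12],
    [[0,0,-0.00025],0.12],
    [[0,0,-0.00025],-0.12],
    [[0,0,-0.00025],-0.12],
    [[0,0,-0.00025],-0.12],
    [[0,0,-0.00025],-0.12],
    [[0,0,-0.00025],0.12],
    [[0,0,-0.00025],0.12],
    [[0,0,-0.00025],0.12],
    [[0,0,-0.00025],0.12],
    [[0,0,-0.00025],-0.12],
    [[0,0,-0.00025],-0.12],
    [[0,0,-0.00025],-0.12],
    [[0,0,-0.00025],-0.12]
  ]
}}

```text
time: 13.83
position: [0.554, 0.2347, 0.1024]
tool_rot: [1.0, 0.023, -0.002, 0.0]
ft_force: [0.3, 1.1, -8.4]
grip_width: 0.0371
grip_force: 45.0
```

Request:
{"method": "advance", "body": {
  "moves": [
    [[0,0,-0.00023],0.12],
    [[0,0,-0.00023],0.12],
    [[0,0,-0.00023],0.12],
    [[0,0,-0.00023],0.12],
    [[0,0,-0.00023],-0.12],
    [[0,0,-0.00023],-0.12],
    [[0,0,-0.00023],-0.12],
    [[0,0,-0.00023],-0.12],
    [[0,0,-0.00023],0.12],
    [[0,0,-0.00023],0.12],
    [[0,0,-0.00023],0.12],
    [[0,0,-0.00023],0.12],
    [[0,0,-0.00023],-0.12],
    [[0,0,-0.00023],-0.12],
    [[0,0,-0.00023],-0.12],
    [[0,0,-0.00023],-0.12]
  ]
}}

```text
time: 15.17
position: [0.5544, 0.2347, 0.1071]
tool_rot: [1.0, 0.023, -0.001, 0.0]
ft_force: [-1.2, 0.3, -3.8]
grip_width: 0.0367
grip_force: 45.0
```

Request:
{"method": "advance", "body": {
  "moves": [
    [[0,0,-0.00025],0.12],
    [[0,0,-0.00025],0.12],
    [[0,0,-0.00025],0.12],
    [[0,0,-0.00025],0.12],
    [[0,0,-0.00025],-0.12],
    [[0,0,-0.00025],-0.12],
    [[0,0,-0.00025],-0.12],
    [[0,0,-0.00025],-0.12],
    [[0,0,-0.00025],0.12],
    [[0,0,-0.00025],0.12],
    [[0,0,-0.00025],0.12],
    [[0,0,-0.00025],0.12],
    [[0,0,-0.00025],-0.12],
    [[0,0,-0.00025],-0.12],
    [[0,0,-0.00025],-0.12],
    [[0,0,-0.00025],-0.12]
  ]
}}

```text
time: 16.5
position: [0.5546, 0.2344, 0.1114]
tool_rot: [1.0, 0.024, -0.001, 0.0]
ft_force: [-0.5, 0.1, -1.1]
grip_width: 0.0371
grip_force: 45.0
```

Request:
{"method": "advance", "body": {
  "moves": [
    [[0,0,-0.0005],0.1],
    [[0,0,-0.0005],0.1],
    [[0,0,-0.0005],0.1],
    [[0,0,-0.0005],-0.1],
    [[0,0,-0.0005],-0.1],
    [[0,0,-0.0005],-0.1],
    [[0,0,-0.002],0],
    [[0,0,-0.003],0]
  ]
}}

```text
time: 17.17
position: [0.5549, 0.2345, 0.1194]
tool_rot: [1.0, 0.02, -0.001, 0.0]
ft_force: [1.2, -0.4, -2.1]
grip_width: 0.0371
grip_force: 45.0
```

```bash
python3 go.py .54 -.20 .28 .044
```

```text
turn -0.004 delta [np.float64(-0.034), np.float64(0.4334), np.float64(-0.1606)] q [ 0.21  0.63  1.58 -0.    0.93  1.75] tilt [-1.4e-03 -7.0e-04 -1.0e+00]
```

Request:
{"method": "advance", "body": {
  "moves": [
    [[0,0,-0.01],0],
    [[0,0,-0.02],0],
    [[0,0,-0.03],0],
    [[0,0,-0.03],0],
    [[0,0,-0.03],0],
    [[0,0,-0.025],0],
    [[0,0,-0.015],0],
    [[-0.002,0.015,0],0],
    [[-0.003,0.03,0],0],
    [[-0.003,0.03,0],0],
    [[-0.003,0.03,0],0],
    [[-0.003,0.03,0],0],
    [[-0.003,0.03,0],0],
    [[-0.003,0.03,0],0],
    [[-0.003,0.03,0],0],
    [[-0.003,0.03,0],0],
    [[-0.003,0.03,0],0],
    [[-0.003,0.03,0],0]
  ]
}}

```text
time: 18.67
position: [0.5355, -0.0833, 0.279]
tool_rot: [1.0, 0.021, -0.001, -0.0]
ft_force: [0.3, -0.4, -1.6]
grip_width: 0.0373
grip_force: 45.0
```

Request:
{"method": "advance", "body": {
  "moves": [
    [[0,0.03,0],0],
    [[0,0.03,0],0],
    [[0,0.025,0],0],
    [[0,0.015,0],0],
    [[0,0,0],0],
    [[0,0,0],0],
    [[0,0,0],0]
  ]
}}

```text
time: 19.25
position: [0.5408, -0.1801, 0.2793]
tool_rot: [1.0, 0.022, -0.001, -0.001]
ft_force: [0.8, 1.6, -1.6]
grip_width: 0.0367
grip_force: 45.0
```

```bash
python3 go.py .54 -.20 .0751 .044
```

Run:
```python
from h import *
d=robot.camera('scene');e=robot.camera('top')
f=lambda c:cv2.resize(c['img'][:,:,::-1],(400,300),interpolation=cv2.INTER_AREA)
cv2.imwrite('pics/lift.png',np.hstack([f(d),f(e)]))
```

```text
turn -0.0005 delta [np.float64(-0.0017), np.float64(0.0198), np.float64(0.2042)] q [-0.52  0.39  1.5   0.    1.25  1.01] tilt [-0.0016  0.0017 -1.    ]
```

View pics/lift.png

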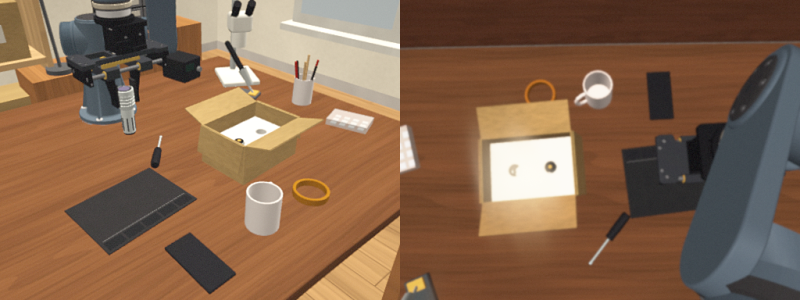

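The torch hangs upright in the gripper; battery, carton and flaps are in place. Lowering onto the mat.

Request:
{"method": "advance", "body": {
  "moves": [
    [[0,0.008,0.02],0],
    [[0,0.008,0.035],0],
    [[0,0.004,0.035],0],
    [[0,0,0.035],0],
    [[0,0,0.03],0],
    [[0,0,0.02],0],
    [[0,0,0.01],0],
    [[0,0,0.006],0],
    [[0,0,0.004],0],
    [[0,0,0],0],
    [[0,0,0],0]
  ]
}}

```text
time: 20.27
position: [0.5435, -0.2015, 0.086]
tool_rot: [1.0, 0.022, 0.001, 0.001]
ft_force: [0.6, 0.9, -1.6]
grip_width: 0.0369
grip_force: 45.0
```

```bash
python3 go.py .54 -.20 .0751 .044
```

```text
turn 0.0002 delta [np.float64(-0.0034), np.float64(-0.0016), np.float64(0.0109)] q [-0.55  0.65  1.66 -0.    0.82  0.98] tilt [ 0.0022 -0.0013 -1.    ]
```

Request:
{"method": "advance", "body": {
  "moves": [
    [[0,0,0.003],0],
    [[0,0,0.003],0],
    [[0,0,0.002],0],
    [[0,0,0.001],0],
    [[0,0,0],0],
    [[0,0,0],0]
  ]
}}

```text
time: 20.77
position: [0.5425, -0.2012, 0.0757]
tool_rot: [1.0, 0.022, -0.0, -0.0]
ft_force: [0.3, 1.4, -1.7]
grip_width: 0.0373
grip_force: 45.0
```

Request:
{"method": "advance", "body": {
  "moves": [
    [[0,0,0.001],0],
    [[0,0,0.0005],0],
    [[0,0,0],0],
    [[0,0,0],0]
  ]
}}

```text
time: 21.1
position: [0.5428, -0.2013, 0.075]
tool_rot: [1.0, 0.022, 0.0, 0.0]
ft_force: [-0.5, 1.4, 5.3]
grip_width: 0.0371
grip_force: 45.0
```

Request:
{"method": "advance", "body": {
  "moves": [
    [[0,0,-0.0005],0],
    [[0,0,-0.0003],0],
    [[0,0,0],0]
  ],
  "force": 10
}}

```text
time: 21.35
position: [0.5427, -0.2014, 0.075]
tool_rot: [1.0, 0.022, 0.0, 0.0]
ft_force: [-0.1, -0.6, 0.6]
grip_width: 0.0373
grip_force: 10.0
```

Request:
{"method": "advance", "body": {
  "moves": [
    [[0,0,0],0],
    [[0,0,0],0],
    [[0,0,0],0],
    [[0,0,0],0],
    [[0,0,0],0],
    [[0,0,0],0]
  ],
  "aperture": 0.07,
  "force": 10
}}

```text
time: 21.85
position: [0.5425, -0.2012, 0.075]
tool_rot: [1.0, 0.022, -0.0, -0.0]
ft_force: [0.5, 0.5, -0.6]
grip_width: 0.0671
grip_force: 0.0
```

Request:
{"method": "advance", "body": {
  "moves": [
    [[0,0,-0.005],0],
    [[0,0,-0.015],0],
    [[0,0,-0.02],0],
    [[0,0,-0.03],0],
    [[0,0,-0.03],0],
    [[0,0,-0.03],0],
    [[-0.03,0,-0.02],0],
    [[-0.04,0.01,0],0],
    [[0,0.04,0],0],
    [[0,0.04,0],0],
    [[0,0.04,0],0],
    [[0,0.03,0],0],
    [[0,0,0],0],
    [[0,0,0],0]
  ]
}}

```text
time: 23.02
position: [0.4792, -0.3658, 0.2251]
tool_rot: [1.0, 0.021, 0.0, 0.0]
ft_force: [-0.2, 0.9, -0.9]
grip_width: 0.07
grip_force: 0.0
```

Run:
```python
from h import *
d=robot.camera('scene');e=robot.camera('top')
f=lambda c:cv2.resize(c['img'][:,:,::-1],(400,300),interpolation=cv2.INTER_AREA)
cv2.imwrite('pics/end.png',np.hstack([f(d),f(e)]))
```

```text
(no output)
```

View pics/end.png

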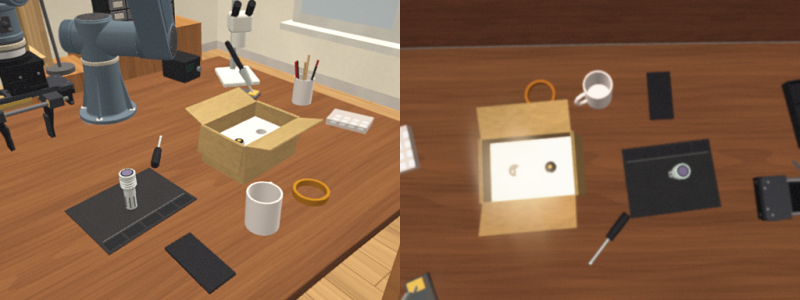

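The torch stands upright on the mat (scene 128,190; top 678,172). The battery is still in the block, both flaps are folded back and the other things are untouched.

```bash
python3 -c "
from rig import robot
print(robot.hand_in())"
```

```text
the job is handed in; nothing more can be done
None
```

Both long flaps are folded back, the torch was twisted loose and stands on its tail on the black mat, the battery tube is still in the block, and the job is handed in at about 23 s.

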